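Re-arm the filter unit and hold the flush lever

TASK

The filter unit on the utility-room bench has tripped with its front door hanging ajar: pull the bottom-hinged door all the way down to its stop, then push it back up fully shut. Then press the black-gripped lever of the spring-return valve down until the lever is level, and finish still holding it level there (do not let go: it springs back up). Leave the loose things on the bench where they stand.

Things in the scene. Friction and masses are not known exactly. Their poses are not given: they have to be found in the camera images.
- unit: the filter unit: grey sheet-steel box, 200 deep (x) x 260 wide (y) x 230 high, fixed to the bench; two brass unions and a copper pipe stand on the back half of its top, up to 321 mm. Origin: centre of its underside; its x axis points away from the door, its front is at x = -100 mm, z up. It may stand turned up to 0.15 rad
- door (a joint): angle of the unit's front door about the level hinge along its lower edge, rad: 0 = fully shut (upright, flush on the box), grows as the top of the door comes out and down toward the robot; 0.8 = stop, fully down. The hinge is stiff (0.7 N m of friction; about 3 to 6 N at the handle), so the door stays where it is left. It starts ajar
- door_hinge (a point): point on the door's hinge line, at mid width, 28 mm above the bench; turns with the door: y along the hinge, z up the door, -x out of the door's front. The door panel is 256 wide, 195 high, 12 thick, centred on this point's z axis, so its front face is at x = -6 mm
- door_handle (a point): middle of the door's steel bar handle: a level round bar, 12 mm thick, 130 mm long along y, carried by two struts at its ends. In the frame of door_hinge it lies at x = -48 mm, z = 205 mm, that is 42 mm clear of the door's front face and 10 mm above the door's top edge, open from above; it turns with the door (same axes as door_hinge)
- lever (a joint): angle of the spring-return valve's lever about its level pivot, rad: 0 = released, sloping 0.45 rad upward from the pivot to the grip; grows as the grip is pressed down; 0.45 = level; 0.85 = lower stop. A spring drives it back to 0: 6 to 7 N straight down on the middle of the grip holds it level, about 11 N at the lower stop
- lever_pivot (a point): the lever's pivot, 155 mm above the bench, over the middle of the valve stand. Its frame turns with the lever: y is the pivot axis; at joint 0 z is upright and -x level, toward the grip's side. The stand (100 x 80 mm foot, brass pipe body) is fixed on either side of the filter unit, turned up to 0.3 rad, its lever toward the robot
- lever_grip (a point): middle of the upper face of the lever's black rubber grip (75 long, 30 wide, 16 thick), 120 mm out along the lever from the pivot and 8 mm above its centre line: with the lever level this point is 163 mm above the bench
- wheel_valve: not to be used: a valve on an equal stand with a round steel handwheel (92 mm across, top at 190 mm), on the other side of the unit, fixed. Origin: centre of its foot
- wrench: bystander: loose steel wrench 160 mm long lying flat in front of the unit; origin under its middle
- jar: bystander: loose glass jar, 60 wide, 75 high; origin under its centre
- mug: bystander: loose white mug, 76 wide, 85 high; origin under its centre
- cleaner: bystander: loose white bottle, 72 wide, 150 high; origin under its centre
- can: bystander: loose steel can, 84 wide, 110 high; origin under its centre
- elbow: bystander: loose copper pipe elbow, legs 57 mm, 38 mm thick, lying flat; origin under its corner

How it is judged:
By the outcome, as a careful person would: the job done as asked, in the order asked, and still so for the second after the job is handed in, while the arm keeps its last pose, push and grip.
It also fails if it takes over 51 s, if anything falls off the work surface, if the arm or the gripper's body presses on something with over 40 N, if the wrist force passes 120 N, or if a joint passes its speed limit or range.

ROBOT

A 6-joint arm with a two-finger parallel gripper is mounted at the origin on the work surface. World frame = base frame: x ahead of the robot, y to its left, z up, the work surface at z = 0. Lengths are in m, angles in rad, forces in N, time in s.
With the tool pointing down it reaches from about 0.325 to 0.9 m from the base axis. Payload 6.1 kg.
Tool frame: the origin (TCP) lies at the very end of the fingers, on their centre line; the grasp point (between the pads) lies 19 mm behind it (r.hold_point_z is the distance from the TCP to the grasp point, in m); z points along the fingers, y is the line along which they close (so a half turn about z gives the same grasp; the last joint's range is limited). The gripper opens to 87 mm and grips with 3 to 60 N. Pads are 19 mm wide; open, the fingers measure 117 mm over their backs; the gripper's body (75 mm by 190 mm) begins 51 mm behind the grasp point.
Start: joints at [1.143, 0.22, 1.526, -0, 1.395, -0.126], TCP at [0.186, 0.597, 0.223] pointing down, gripper open.
Joint ranges: [-2.98, 2.98], [-0.91, 2.08], [0.09, 2.57], [-1.24, 4.39], [0.2, 2.65], [-2.68, 2.68]. Speed limits (rad/s): [2.57, 2.57, 3.01, 3.14, 3.14, 3.14].

INTERFACE

Orientations are given as a unit quaternion [x, y, z, w].
In Python, from cell import telemetry, imaging, r gives the robot as it stands.
- The arm moves only by the tool apply_moves, never from a script. Its argument "motion" is a list of rows, each an object with "linear": the shift along the tool's x, y, z scaled (see below), a list of three; "delta_rot": the turn, a rotation vector about the tool's x, y, z scaled (see below), a list of three; "fingers": the closure, from -1 (fully open) to 1 (shut). A call has 1 to 12 rows; each row is the pose to reach, as a shift and turn from the pose commanded when the call began, along the tool's axes at that moment, turning the shorter way round; what a row does not reach only later rows make up. The controller multiplies each number of a shift by 0.1 m and each number of a turn by 360 degrees. A row lasts 1/8 s, in which the tool goes at most 62.5 mm and 10.7 degrees, less where a joint would pass 70% of its speed; a pose out of reach is approached as far as the arm can. A call with a number of a shift or a turn outside -1 to 1 is refused whole. A call with a gripper value outside its range is refused whole. The fingers move at their own pace and stop on an object; "newtons" is the grip in N (left out, the last holds). Time passes only in rows, so rows that repeat a pose let the fingers close. It gives the time, the measured TCP pose, the force, the opening and the grip force at its end, in the units of the state.
- telemetry.state(): the state, without advancing time (a new reading comes with each control period).
- imaging.snapshot(name): name is "side" or "top"; returns the picture (480x640x3 uint8, red, green, blue); there is no depth.
- imaging.camera_info(name): a dict with "fovy" (degrees; the focal length in pixels is half the picture's height over the tangent of half this angle, whatever the lens; pixels are square), "cx", "cy" (the principal point, pixels), "T" (4x4, takes a point from camera to world coordinates). Camera axes: x right, y up, looking along -z (the intrinsics and any distortion apply to the point x, -y, -z); pixel columns grow to the right and rows downward; lengths in m; the calibration is good to about 2 mm. A picture is of the moment at which its call begins. camera_info takes no time and is no camera call.
- r.finish_job(): hands the job in; it is judged then, once.
The state is a dict: "time": time; "q": joint angles; "qvel": joint speeds; "tau": joint torques, N m; "tcp_pos": TCP position; "tool_rot": TCP orientation; "contact_force": force on the tool from outside, world axes, zero at the start; "torque": the same for the moment, N m; "opening": opening from 0.0 (shut) to 1.0 (fully open); "finger_force": force on a finger pad.
Only numpy, scipy, OpenCV 4.12 (cv2) and the standard library are available. Lean on these libraries where they do the work, as an engineer would, in place of code of your own. Each camera call takes 0.05 s, during which the arm holds its last target. There are 200 camera calls.

## Working session

There is one attempt and no reset: what is moved stays moved. The work goes in short steps, Python scripts to look and compute and a tool call to move; the robot and the scene stay as the last step left them, time stands still between calls to the robot, and variables do not carry over. Pictures are saved under pics/ and viewed, at most 10 in all, crops included, and the job is handed in when it is done.

Besides the shell and the picture viewer there is one more tool, called after "Request:" as a command line: name --argument value ..., lists and objects as JSON in quotes. apply_moves: Moves the arm, as the interface text tells. Its arguments: {"type":"object","properties":{"motion":{"type":"array"},"newtons":{"type":"number"}},"required":["motion"]}

```bash
mkdir -p pics; python3 - <<'E'
from cell import telemetry, imaging, r
import cv2
for n in("side","top"):
    cv2.imwrite(f"pics/{n}0.png",imaging.snapshot(n)[:,:,::-1]); print(n,imaging.camera_info(n))
print(telemetry.state(), r.hold_point_z)
E
```

```text
side {'fovy': 46.085020222980084, 'cx': 318.453127345613, 'cy': 230.8198937132906, 'T': array([[ 0.99925869,  0.01837238, -0.03383094,  0.48859823],
       [-0.03762248,  0.65235953, -0.75697529, -1.15810235],
       [ 0.0081625 ,  0.75768694,  0.65256714,  1.16400616],
       [ 0.        ,  0.        ,  0.        ,  1.        ]])}
top {'fovy': 43.92564502348635, 'cx': 322.109486261437, 'cy': 233.44473634280195, 'T': array([[ 0.01907284,  0.9878877 , -0.15399391,  0.33565623],
       [-0.99966876,  0.02150444,  0.01413984,  0.01514015],
       [ 0.01728013,  0.15367321,  0.98797062,  1.47956016],
       [ 0.        ,  0.        ,  0.        ,  1.        ]])}
{'time': 0.1, 'q': array([ 1.14291673e+00,  2.21154216e-01,  1.52750418e+00, -3.48705384e-05,
        1.39464697e+00, -1.26112772e-01]), 'qvel': array([-0.00064215, -0.00154293, -0.00235509, -0.00042441,  0.00140808,
       -0.00092978]), 'tau': array([ 1.59228362e-03, -4.95937657e+01, -3.88519549e+01,  7.02760834e-02,
        5.15304389e-02, -2.15278590e-05]), 'tcp_pos': array([0.18554885, 0.59624991, 0.22153836]), 'tool_rot': array([ 1.50308476e-01,  9.88638776e-01, -8.28407538e-04, -2.17677343e-04]), 'contact_force': array([ 0.16394764,  0.06457612, -0.0272773 ]), 'torque': array([ 0.01465171, -0.02994012,  0.0213453 ]), 'finger_force': 0.0, 'opening': 1.001221203634675} 0.0187
```

View pics/side0.png

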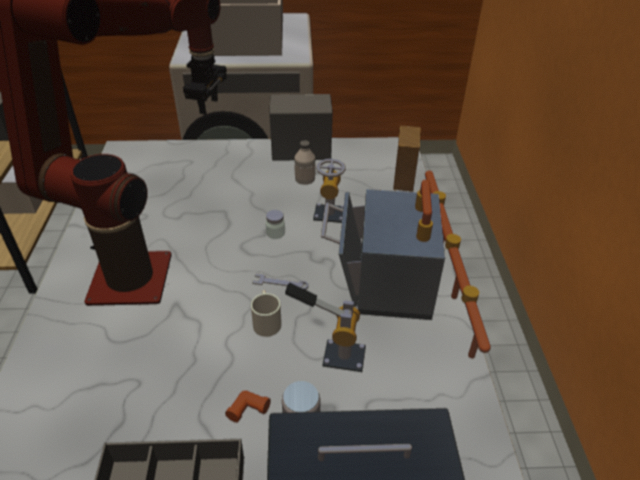

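View pics/top0.png

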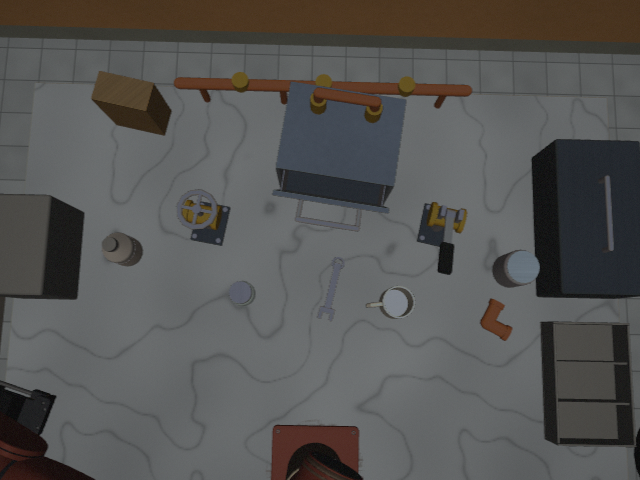

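The side view shows the door ajar with its bar handle near (328,206)–(337,240), and the lever grip at (301,295). In the top view the bar runs (297,221)–(360,229) and the grip is at (446,258). I'll enlarge both to read pixels precisely.

```bash
python3 - <<'E'
import cv2,numpy as np
t=cv2.imread("pics/top0.png")[80:290,265:475]; s=cv2.imread("pics/side0.png")[180:380,240:450]
f=lambda a,k:cv2.resize(a,None,fx=k,fy=k,interpolation=cv2.INTER_CUBIC)
a=f(t,3.8)[:,:798]
cv2.imwrite("pics/c.png",cv2.convertScaleAbs(f(t[:150],3.8),alpha=1.6)); cv2.imwrite("pics/d.png",cv2.convertScaleAbs(f(s[:150],3.8),alpha=1.6))
E
```

```text
(no output)
```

View pics/c.png

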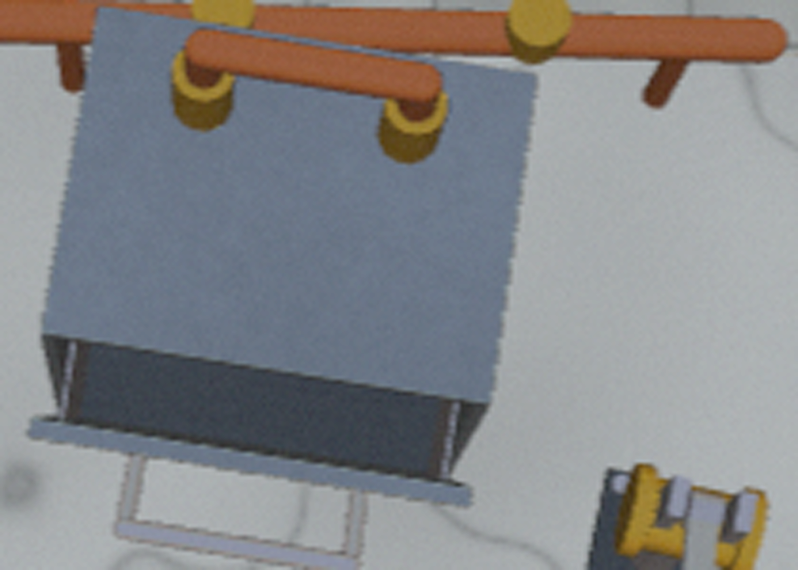

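View pics/d.png

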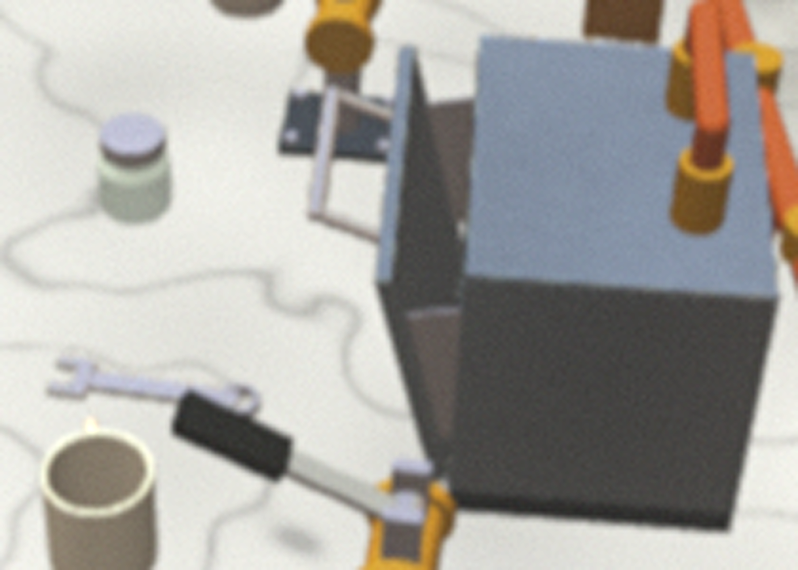

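```bash
cat > h.py <<'E'
import numpy as np
from cell import telemetry, imaging, r
from scipy.spatial.transform import Rotation as R
def ray(n,u,v):
    c=imaging.camera_info(n);f=240/np.tan(np.radians(c["fovy"])/2);T=c["T"]
    d=T[:3,:3]@np.array([(u-c["cx"])/f,-(v-c["cy"])/f,-1]);return T[:3,3],d/np.linalg.norm(d)
def plane(n,p,z):
    o,d=ray(n,*p);return o+d*(z-o[2])/d[2]
def tri(a,b):
    (o,d),(p,e)=ray("top",*a),ray("side",*b)
    s=np.linalg.lstsq(np.c_[d,-e],p-o,rcond=None)[0];x,y=o+d*s[0],p+e*s[1];return (x+y)/2,np.linalg.norm(x-y)
E
python3 - <<'E'
from h import *
np.set_printoptions(precision=4,suppress=True)
import cv2
t=lambda u,v:(265+u/3.8,80+v/3.8); s=lambda u,v:(240+u/3.8,180+v/3.8)
P={k:plane("top",t(*v),.23) for k,v in dict(BL=(97,10),BR=(537,75),FR=(490,403),FL=(43,335)).items()}
for k in P: print(k,P[k])
for k,v in dict(FL=(480,38),FR=(463,275),BR=(777,295)).items(): print("side",k,plane("side",s(*v),.23))
print("bar",tri(t(118,530),s(330,92)),tri(t(355,565),s(318,212)))
print("doortop",tri(t(33,425),s(408,50)),tri(t(468,497),s(385,280)))
for n,box in (("top",(425,230,470,285)),("side",(280,275,322,312))):
    im=cv2.imread(f"pics/{n}0.png");x0,y0,x1,y1=box
    m=(im[y0:y1,x0:x1].max(2)<50).astype(np.uint8)
    c=max(cv2.findContours(m,0,1)[0],key=cv2.contourArea);print(n,cv2.minAreaRect(c),(x0,y0))
    M=cv2.moments(c);q=(M["m10"]/M["m00"]+x0,M["m01"]/M["m00"]+y0)
    if n=="top":a=q
print("grip",a,q,tri(a,q))
print("pivot",plane("top",t(707,505),.16))
print("foot corners",[plane("top",p,.008)[:2] for p in ((425,203),(418,240))])
print("mug",plane("top",(398,302),.085),"cleaner top",plane("top",(112,242),.15),"jar",plane("top",(240,292),.075))
print("wrench",plane("top",(338,262),.005),plane("top",(326,314),.005))
E
```

```text
BL [0.8662 0.0735 0.23  ]
BR [ 0.8332 -0.1829  0.23  ]
FR [ 0.6372 -0.1557  0.23  ]
FL [0.6709 0.0988 0.23  ]
side FL [0.6762 0.0949 0.23  ]
side FR [ 0.6395 -0.1578  0.23  ]
side BR [ 0.837  -0.1822  0.23  ]
bar (array([0.5636, 0.054 , 0.2141]), np.float64(0.0027222911326972247)) (array([ 0.5474, -0.0806,  0.2175]), np.float64(0.005796244242558329))
doortop (array([0.6237, 0.1042, 0.2128]), np.float64(0.0025940171633606823)) (array([ 0.5883, -0.1451,  0.2144]), np.float64(0.005170513731782624))
top ((16.96725845336914, 19.847522735595703), (49.9150276184082, 24.10112762451172), 66.57130432128906) (425, 230)
side ((20.88321304321289, 19.1788330078125), (31.233112335205078, 11.055434226989746), 25.016895294189453) (280, 275)
grip (441.3237369460909, 250.5952582557155) (300.6993243243243, 294.3006756756757) (array([ 0.4959, -0.2634,  0.2012]), np.float64(0.013902218722502559))
pivot [ 0.5948 -0.2949  0.16  ]
foot corners [array([ 0.6486, -0.2648]), array([ 0.5536, -0.2465])]
mug [ 0.3949 -0.1851  0.085 ] cleaner top [0.5132 0.4669 0.15  ] jar [0.4113 0.1851 0.075 ]
wrench [ 0.4944 -0.0469  0.005 ] [ 0.3655 -0.0193  0.005 ]
```

Findings:
- Unit yaw is about -0.137.
- The bar's middle is at (0.556,-0.013,0.216), so the door is at about 0.24 rad.
- The hinge is at (0.650,-0.029,0.028).

After turning, tool y = unit x, tool x = unit y and z = down.

Request:
apply_moves --motion '[{"linear": [-1,-1,-0.8],"delta_rot": [0,0,0.224],"fingers": 0.1},{"linear": [-1,-1,-0.8],"delta_rot": [0,0,0.224],"fingers": 0.1},{"linear": [-1,-1,-0.8],"delta_rot": [0,0,0.224],"fingers": 0.1},{"linear": [-1,-1,-0.8],"delta_rot": [0,0,0.224],"fingers": 0.1},{"linear": [-1,-1,-0.8],"delta_rot": [0,0,0.224],"fingers": 0.1},{"linear": [-1,-1,-0.8],"delta_rot": [0,0,0.224],"fingers": 0.1},{"linear": [-1,-1,-0.8],"delta_rot": [0,0,0.224],"fingers": 0.1},{"linear": [-1,-1,-0.8],"delta_rot": [0,0,0.224],"fingers": 0.1},{"linear": [-1,-1,-0.8],"delta_rot": [0,0,0.224],"fingers": 0.1}]'

```text
time: 1.23
tcp_pos: [0.2514, 0.4713, 0.3021]
tool_rot: [0.754, 0.657, -0.0, 0.0]
contact_force: [0.0, 0.1, -0.4]
opening: 0.448
finger_force: 0.0
```

Request:
apply_moves --motion '[{"linear": [-0.88,0.73,0],"delta_rot": [0,0,0],"fingers": 0.1},{"linear": [-0.88,0.73,0],"delta_rot": [0,0,0],"fingers": 0.1}]'

```text
time: 1.48
tcp_pos: [0.3119, 0.3731, 0.3021]
tool_rot: [0.753, 0.658, -0.0, 0.0]
contact_force: [1.0, -0.4, -0.3]
opening: 0.453
finger_force: 0.0
```

Request:
apply_moves --motion '[{"linear": [-0.88,0.73,0],"delta_rot": [0,0,0],"fingers": 0.1},{"linear": [-0.88,0.73,0],"delta_rot": [0,0,0],"fingers": 0.1}]'

```text
time: 1.72
tcp_pos: [0.3725, 0.2752, 0.3025]
tool_rot: [0.754, 0.657, 0.0, 0.0]
contact_force: [0.8, 0.6, 0.2]
opening: 0.453
finger_force: 0.0
```

Request:
apply_moves --motion '[{"linear": [-0.88,0.73,0],"delta_rot": [0,0,0],"fingers": 0.1},{"linear": [-0.88,0.73,0],"delta_rot": [0,0,0],"fingers": 0.1}]'

```text
time: 1.98
tcp_pos: [0.4327, 0.1779, 0.3025]
tool_rot: [0.754, 0.657, 0.0, 0.0]
contact_force: [0.2, 0.4, -0.7]
opening: 0.452
finger_force: 0.0
```

Request:
apply_moves --motion '[{"linear": [-0.88,0.73,0],"delta_rot": [0,0,0],"fingers": 0.1},{"linear": [-0.88,0.73,0],"delta_rot": [0,0,0],"fingers": 0.1}]'

```text
time: 2.22
tcp_pos: [0.4929, 0.0805, 0.3025]
tool_rot: [0.754, 0.657, 0.0, 0.0]
contact_force: [1.6, 0.2, 0.0]
opening: 0.45
finger_force: 0.0
```

Request:
apply_moves --motion '[{"linear": [-0.88,0.73,0],"delta_rot": [0,0,0],"fingers": 0.1},{"linear": [-0.88,0.73,0],"delta_rot": [0,0,0],"fingers": 0.1},{"linear": [-0.88,0.73,0],"delta_rot": [0,0,0],"fingers": 0.1}]'

```text
time: 2.6
tcp_pos: [0.5531, -0.0178, 0.3015]
tool_rot: [0.755, 0.656, -0.001, -0.0]
contact_force: [-0.5, 0.6, -0.7]
opening: 0.452
finger_force: 0.0
```

```bash
python3 - <<'E'
from h import *
import cv2
print(telemetry.state()["tcp_pos"])
f=lambda a,k:cv2.resize(a,None,fx=k,fy=k,interpolation=cv2.INTER_CUBIC)
t=imaging.snapshot("top")[:,:,::-1];s=imaging.snapshot("side")[:,:,::-1]
cv2.imwrite("pics/e.png",cv2.convertScaleAbs(np.hstack([f(t[120:300,260:390],3),f(s[120:300,270:400],3)]),alpha=1.6))
E
```

```text
[ 0.5531317  -0.01777457  0.30150998]
```

View pics/e.png

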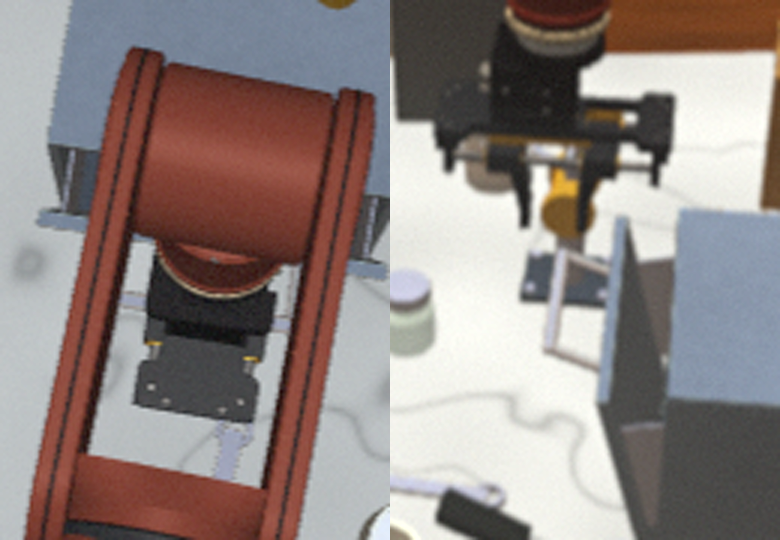

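The side view shows the fingers straddling the bar, above it, and clear of the door. Descend and grip.

Request:
apply_moves --motion '[{"linear": [0,0.02,0.5],"delta_rot": [0,0,0],"fingers": 0.1},{"linear": [0,0.02,0.75],"delta_rot": [0,0,0],"fingers": 0.1},{"linear": [0,0.02,0.99],"delta_rot": [0,0,0],"fingers": 0.1},{"linear": [0,0.02,0.99],"delta_rot": [0,0,0],"fingers": 0.1}]'

```text
time: 3.2
tcp_pos: [0.5523, -0.0132, 0.2016]
tool_rot: [0.753, 0.658, -0.001, -0.002]
contact_force: [0.3, 0.3, 0.4]
opening: 0.451
finger_force: 0.0
```

Request:
apply_moves --motion '[{"linear": [0,0,0],"delta_rot": [0,0,0],"fingers": 0.7},{"linear": [0,0,0],"delta_rot": [0,0,0],"fingers": 1},{"linear": [0,0,0],"delta_rot": [0,0,0],"fingers": 1},{"linear": [0,0,0],"delta_rot": [0,0,0],"fingers": 1}]' --newtons 15

```text
time: 3.7
tcp_pos: [0.555, -0.015, 0.2043]
tool_rot: [0.754, 0.657, 0.001, 0.001]
contact_force: [2.0, -0.2, 1.5]
opening: 0.131
finger_force: 15.0
```

Request:
apply_moves --motion '[{"linear": [0,-0.11,0.06],"delta_rot": [0,0,0],"fingers": 1},{"linear": [0,-0.23,0.14],"delta_rot": [0,0,0],"fingers": 1},{"linear": [0,-0.35,0.23],"delta_rot": [0,0,0],"fingers": 1},{"linear": [0,-0.475,0.335],"delta_rot": [0,0,0],"fingers": 1},{"linear": [0,-0.585,0.445],"delta_rot": [0,0,0],"fingers": 1},{"linear": [0,-0.69,0.57],"delta_rot": [0,0,0],"fingers": 1},{"linear": [0,-0.77,0.68],"delta_rot": [0,0,0],"fingers": 1},{"linear": [0,-0.81,0.74],"delta_rot": [0,0,0],"fingers": 1},{"linear": [0,-0.81,0.74],"delta_rot": [0,0,0],"fingers": 1}]'

```text
time: 4.82
tcp_pos: [0.4727, -0.0035, 0.1281]
tool_rot: [0.754, 0.656, -0.001, -0.001]
contact_force: [2.0, 0.1, -7.4]
opening: 0.128
finger_force: 15.0
```

Request:
apply_moves --motion '[{"linear": [0,-0.02,0.03],"delta_rot": [0,0,0],"fingers": 1},{"linear": [0,-0.035,0.055],"delta_rot": [0,0,0],"fingers": 1},{"linear": [0,-0.035,0.055],"delta_rot": [0,0,0],"fingers": 1}]'

```text
time: 5.2
tcp_pos: [0.4718, -0.0033, 0.1261]
tool_rot: [0.754, 0.657, 0.001, 0.001]
contact_force: [-1.6, 2.2, 10.7]
opening: 0.13
finger_force: 15.0
```

Request:
apply_moves --motion '[{"linear": [0,-0.015,0.025],"delta_rot": [0,0,0],"fingers": 1},{"linear": [0,-0.025,0.045],"delta_rot": [0,0,0],"fingers": 1},{"linear": [0,-0.025,0.045],"delta_rot": [0,0,0],"fingers": 1}]'

```text
time: 5.58
tcp_pos: [0.4719, -0.0036, 0.1239]
tool_rot: [0.754, 0.657, 0.003, 0.003]
contact_force: [-0.6, 1.4, 17.9]
opening: 0.133
finger_force: 15.0
```

Down at its stop (18 N against 3–6 N hinge friction, no further motion, angle about 0.8 from geometry). Now back up.

Request:
apply_moves --motion '[{"linear": [0,0.1,-0.16],"delta_rot": [0,0,0],"fingers": 1},{"linear": [0,0.18,-0.27],"delta_rot": [0,0,0],"fingers": 1},{"linear": [0,0.285,-0.395],"delta_rot": [0,0,0],"fingers": 1},{"linear": [0,0.395,-0.505],"delta_rot": [0,0,0],"fingers": 1},{"linear": [0,0.52,-0.61],"delta_rot": [0,0,0],"fingers": 1},{"linear": [0,0.64,-0.7],"delta_rot": [0,0,0],"fingers": 1},{"linear": [0,0.76,-0.78],"delta_rot": [0,0,0],"fingers": 1},{"linear": [0,0.87,-0.84],"delta_rot": [0,0,0],"fingers": 1},{"linear": [0,0.87,-0.84],"delta_rot": [0,0,0],"fingers": 1}]'

```text
time: 6.7
tcp_pos: [0.5553, -0.0152, 0.2059]
tool_rot: [0.754, 0.657, 0.0, 0.001]
contact_force: [-3.6, 0.5, 7.6]
opening: 0.13
finger_force: 15.0
```

Request:
apply_moves --motion '[{"linear": [0,0.12,-0.05],"delta_rot": [0,0,0],"fingers": 1},{"linear": [0,0.23,-0.1],"delta_rot": [0,0,0],"fingers": 1},{"linear": [0,0.34,-0.14],"delta_rot": [0,0,0],"fingers": 1},{"linear": [0,0.42,-0.16],"delta_rot": [0,0,0],"fingers": 1},{"linear": [0,0.46,-0.17],"delta_rot": [0,0,0],"fingers": 1},{"linear": [0,0.46,-0.17],"delta_rot": [0,0,0],"fingers": 1}]'

```text
time: 7.45
tcp_pos: [0.6003, -0.0215, 0.2224]
tool_rot: [0.754, 0.656, 0.0, 0.001]
contact_force: [-3.4, -0.8, 5.7]
opening: 0.128
finger_force: 15.0
```

Push on into the frame until the force rises.

Request:
apply_moves --motion '[{"linear": [0,0.03,-0.01],"delta_rot": [0,0,0],"fingers": 1},{"linear": [0,0.05,-0.01],"delta_rot": [0,0,0],"fingers": 1},{"linear": [0,0.05,-0.01],"delta_rot": [0,0,0],"fingers": 1}]'

```text
time: 7.82
tcp_pos: [0.6031, -0.0219, 0.223]
tool_rot: [0.754, 0.657, -0.002, -0.001]
contact_force: [-11.4, 0.0, 8.4]
opening: 0.133
finger_force: 15.0
```

Request:
apply_moves --motion '[{"linear": [0,0.03,0],"delta_rot": [0,0,0],"fingers": 1},{"linear": [0,0.05,0],"delta_rot": [0,0,0],"fingers": 1},{"linear": [0,0.05,0],"delta_rot": [0,0,0],"fingers": 1}]'

```text
time: 8.2
tcp_pos: [0.6036, -0.0219, 0.2229]
tool_rot: [0.754, 0.657, -0.005, -0.005]
contact_force: [-29.2, 2.1, 19.1]
opening: 0.143
finger_force: 15.0
```

Request:
apply_moves --motion '[{"linear": [0,-0.05,0.02],"delta_rot": [0,0,0],"fingers": 1},{"linear": [0,-0.05,0.02],"delta_rot": [0,0,0],"fingers": 0.3},{"linear": [0,-0.05,0.02],"delta_rot": [0,0,0],"fingers": 0.3},{"linear": [0,-0.05,0.02],"delta_rot": [0,0,0],"fingers": 0.3},{"linear": [0,-0.05,0.02],"delta_rot": [0,0,0],"fingers": 0.3}]'

```text
time: 8.82
tcp_pos: [0.6049, -0.022, 0.2193]
tool_rot: [0.754, 0.656, -0.0, -0.0]
contact_force: [-0.0, 0.7, -0.4]
opening: 0.346
finger_force: 0.0
```

Request:
apply_moves --motion '[{"linear": [0,0,-0.2],"delta_rot": [0,0,0],"fingers": 0.3},{"linear": [0,0,-0.5],"delta_rot": [0,0,0],"fingers": 0.3},{"linear": [0,0,-0.9],"delta_rot": [0,0,0],"fingers": 0.3},{"linear": [0,0,-0.9],"delta_rot": [0,0,0],"fingers": 0.3}]'

```text
time: 9.32
tcp_pos: [0.6071, -0.0223, 0.3159]
tool_rot: [0.754, 0.657, 0.003, 0.004]
contact_force: [0.3, -0.2, -0.2]
opening: 0.346
finger_force: 0.0
```

Request:
apply_moves --motion '[{"linear": [0,-0.6,0],"delta_rot": [0,0,0],"fingers": 1},{"linear": [0,-1,0],"delta_rot": [0,0,0],"fingers": 1},{"linear": [0,-1,0],"delta_rot": [0,0,0],"fingers": 1}]'

```text
time: 9.7
tcp_pos: [0.504, -0.0077, 0.3098]
tool_rot: [0.754, 0.657, 0.0, -0.0]
contact_force: [-0.1, -0.1, -0.2]
opening: 0.096
finger_force: 0.0
```

Request:
apply_moves --motion '[{"linear": [0,-0.6,0],"delta_rot": [0,0,0],"fingers": 1},{"linear": [0,-1,0],"delta_rot": [0,0,0],"fingers": 1},{"linear": [0,-1,0],"delta_rot": [0,0,0],"fingers": 1}]'

```text
time: 10.07
tcp_pos: [0.4062, 0.0058, 0.3103]
tool_rot: [0.754, 0.657, 0.001, 0.001]
contact_force: [0.2, -0.7, -0.2]
opening: 0.006
finger_force: 0.0
```

```bash
python3 - <<'E'
from h import *
import cv2
f=lambda a,k:cv2.resize(a,None,fx=k,fy=k,interpolation=cv2.INTER_CUBIC)
t=imaging.snapshot("top")[:,:,::-1];s=imaging.snapshot("side")[:,:,::-1]
cv2.imwrite("pics/f.png",cv2.convertScaleAbs(np.hstack([f(t[140:340,270:470],4),])[:600],alpha=1.6))
cv2.imwrite("pics/g.png",cv2.convertScaleAbs(f(s[170:350,250:450],4)[:600],alpha=1.6))
E
```

```text
(no output)
```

View pics/f.png

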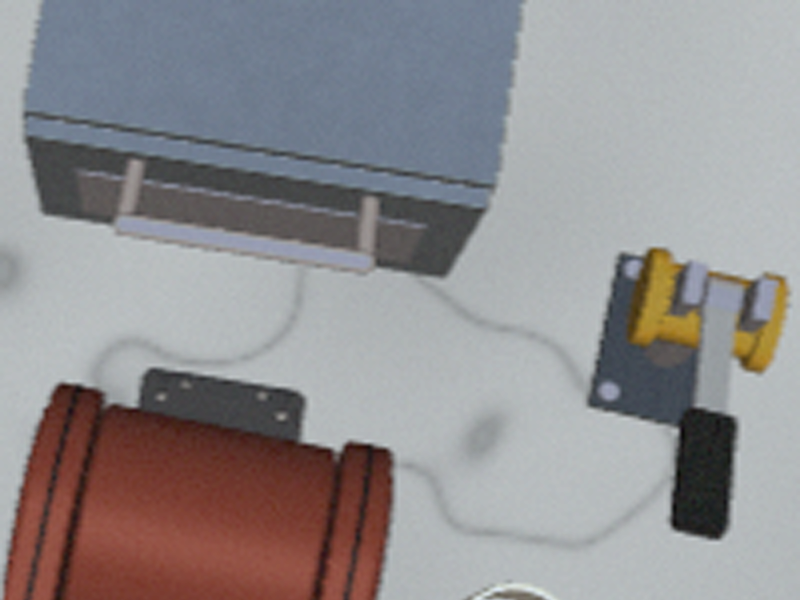

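View pics/g.png

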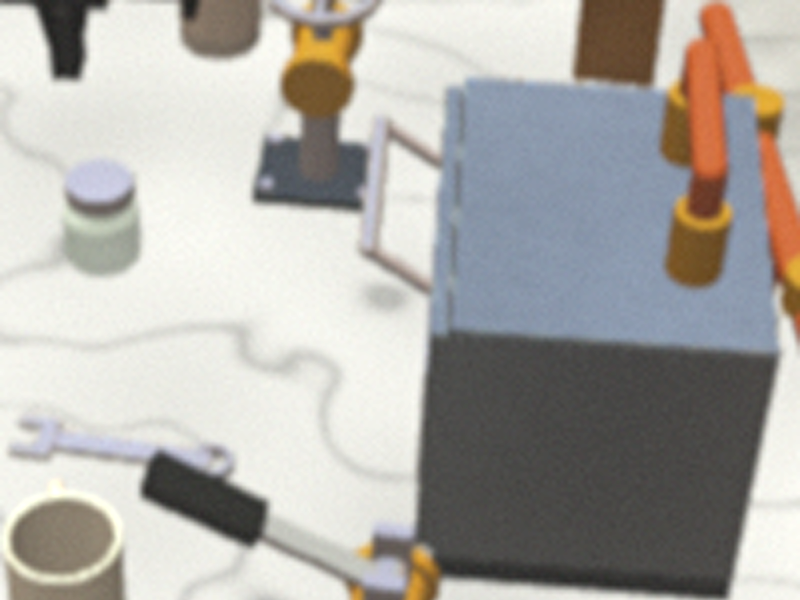

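The door is flush shut, with only a thin seam visible in both views. The grip's upper-face centre is at top pixel (446,258) and the pivot at about (451,212.5).

```bash
python3 - <<'E'
from h import *
np.set_printoptions(precision=4,suppress=True)
t=lambda u,v:(270+u/4,140+v/4); s=lambda u,v:(250+u/4,170+v/4)
C=[t(685,408),t(736,413),t(720,534),t(673,528)]
g=np.mean([plane("top",p,z) for p,z in zip(C,(.2144-.016,.2144-.016,.2144+.016,.2144+.016))],0)
print("grip c",g, "L/W",[np.linalg.norm(plane("top",C[i],.2)-plane("top",C[i-1],.2)) for i in range(4)])
p=plane("top",t(723,290),.16);print("pivot",p,plane("top",t(722,285),.16))
back=(plane("top",C[0],.198)+plane("top",C[1],.198))/2;front=(plane("top",C[2],.2307)+plane("top",C[3],.2307))/2
for a,b in((p,g),(back,front),(p,front)):
    d=(b-a)[:2];print(d,np.linalg.norm(d),np.arctan2(-d[1],-d[0]))
print("side grip far corners",plane("side",s(162,453),.2307),plane("side",s(268,495),.198))
print("top  grip far corners",plane("top",C[3],.2307),plane("top",C[0],.198))
print("foot edge",[plane("top",t(*q),.01) for q in ((620,252),(592,405))])
x=telemetry.state();print(x["tcp_pos"],R.from_quat(x["tool_rot"]).as_matrix())
E
```

```text
grip c [ 0.4865 -0.2696  0.2144] L/W [np.float64(0.06606189015573452), np.float64(0.027929098631289433), np.float64(0.0669352201864623), np.float64(0.025594320689257884)]
pivot [ 0.5957 -0.2942  0.16  ] [ 0.5986 -0.2937  0.16  ]
[-0.1091  0.0246] 0.11188071208846294 -0.2216126595103179
[-0.0691  0.0157] 0.07086592204864561 -0.224010830185088
[-0.1437  0.0325] 0.1472962630992694 -0.2221296864790582
side grip far corners [ 0.4662 -0.2573  0.2307] [ 0.5269 -0.2613  0.198 ]
top  grip far corners [ 0.4533 -0.2493  0.2307] [ 0.5222 -0.2636  0.198 ]
foot edge [array([ 0.6482, -0.2644,  0.01  ]), array([ 0.5502, -0.2461,  0.01  ])]
[0.4078 0.0054 0.3103] [[ 0.1381  0.9904  0.0022]
 [ 0.9904 -0.1381 -0.0004]
 [-0.0001  0.0023 -1.    ]]
```

Request:
apply_moves --motion '[{"linear": [-0.5,0.2,0],"delta_rot": [0,0,0],"fingers": 1},{"linear": [-0.87,0.39,0],"delta_rot": [0,0,0],"fingers": 1}]' --newtons 20

```text
time: 10.42
tcp_pos: [0.435, -0.0877, 0.3099]
tool_rot: [0.754, 0.657, 0.0, 0.001]
contact_force: [0.2, 0.6, -0.7]
opening: 0.007
finger_force: 0.0
```

Request:
apply_moves --motion '[{"linear": [-0.5,0.2,0],"delta_rot": [0,0,0],"fingers": 1},{"linear": [-0.87,0.39,0],"delta_rot": [0,0,0],"fingers": 1}]'

```text
time: 10.68
tcp_pos: [0.4614, -0.1803, 0.3092]
tool_rot: [0.755, 0.656, -0.0, 0.0]
contact_force: [0.5, 0.2, 0.7]
opening: 0.007
finger_force: 0.0
```

Request:
apply_moves --motion '[{"linear": [-0.5,0.2,0],"delta_rot": [0,0,0],"fingers": 1},{"linear": [-0.88,0.4,0.2],"delta_rot": [0,0,0],"fingers": 1},{"linear": [-0.88,0.4,0.6],"delta_rot": [0,0,0],"fingers": 1},{"linear": [-0.88,0.4,0.6],"delta_rot": [0,0,0],"fingers": 1},{"linear": [-0.88,0.4,0.6],"delta_rot": [0,0,0],"fingers": 1}]'

```text
time: 11.3
tcp_pos: [0.4883, -0.2704, 0.2505]
tool_rot: [0.754, 0.657, 0.0, 0.0]
contact_force: [-0.1, -0.7, -0.1]
opening: 0.006
finger_force: 0.0
```

```bash
python3 - <<'E'
from h import *
import cv2
print(telemetry.state()["tcp_pos"])
f=lambda a,k:cv2.resize(a,None,fx=k,fy=k,interpolation=cv2.INTER_CUBIC)
t=imaging.snapshot("top")[:,:,::-1];s=imaging.snapshot("side")[:,:,::-1]
cv2.imwrite("pics/i.png",cv2.convertScaleAbs(np.hstack([f(t[180:320,390:490],4),f(s[220:360,260:360],4)]),alpha=1.6))
E
```

```text
[ 0.4882986  -0.27044937  0.25046065]
```

View pics/i.png

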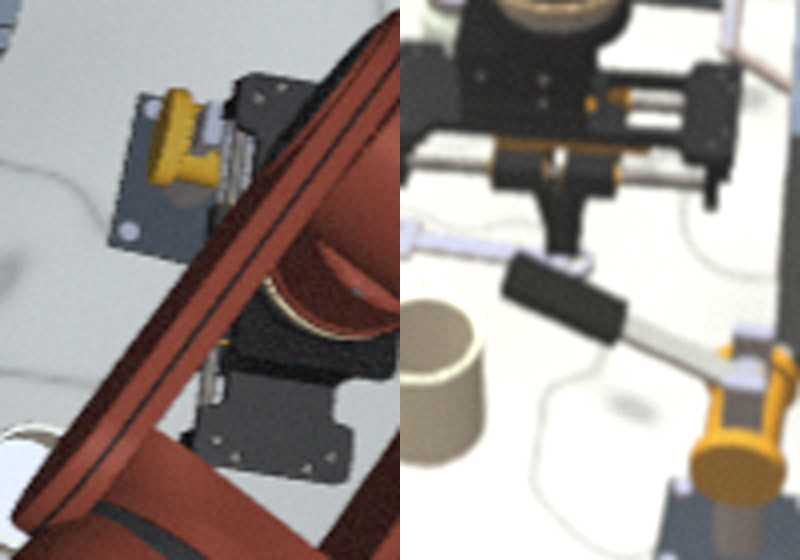

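The closed tip is over the grip. The gripper's long side points at the valve clevis, so I'll turn it 90° for clearance, which also makes tool x run along the lever.

Request:
apply_moves --motion '[{"linear": [0,0,0],"delta_rot": [0,0,0.26],"fingers": 1},{"linear": [0,0,0],"delta_rot": [0,0,0.26],"fingers": 1},{"linear": [0,0,0],"delta_rot": [0,0,0.26],"fingers": 1},{"linear": [0,0,0],"delta_rot": [0,0,0.26],"fingers": 1},{"linear": [0,0,0],"delta_rot": [0,0,0.26],"fingers": 1},{"linear": [0,0,0],"delta_rot": [0,0,0.26],"fingers": 1},{"linear": [0,0,0],"delta_rot": [0,0,0.26],"fingers": 1},{"linear": [0,0,0],"delta_rot": [0,0,0.26],"fingers": 1},{"linear": [0,0,0],"delta_rot": [0,0,0.26],"fingers": 1},{"linear": [0,0,0],"delta_rot": [0,0,0.26],"fingers": 1}]'

```text
time: 12.65
tcp_pos: [0.4882, -0.2702, 0.2515]
tool_rot: [0.995, -0.1, 0.001, 0.001]
contact_force: [1.1, -0.2, 0.1]
opening: 0.003
finger_force: 0.0
```

Request:
apply_moves --motion '[{"linear": [0,0,0.15],"delta_rot": [0,0,0],"fingers": 1},{"linear": [0,0,0.28],"delta_rot": [0,0,0],"fingers": 1},{"linear": [-0.01,0,0.38],"delta_rot": [0,0,0],"fingers": 1},{"linear": [-0.01,0,0.38],"delta_rot": [0,0,0],"fingers": 1}]'

```text
time: 13.15
tcp_pos: [0.4861, -0.2697, 0.2104]
tool_rot: [0.995, -0.1, -0.001, -0.0]
contact_force: [2.0, 0.3, 2.6]
opening: 0.006
finger_force: 1.2
```

Request:
apply_moves --motion '[{"linear": [-0.04,0,0.1],"delta_rot": [0,0,0],"fingers": 1},{"linear": [-0.08,0,0.2],"delta_rot": [0,0,0],"fingers": 1},{"linear": [-0.1,0,0.3],"delta_rot": [0,0,0],"fingers": 1},{"linear": [-0.12,0,0.4],"delta_rot": [0,0,0],"fingers": 1},{"linear": [-0.13,0,0.46],"delta_rot": [0,0,0],"fingers": 1},{"linear": [-0.13,0,0.46],"delta_rot": [0,0,0],"fingers": 1},{"linear": [-0.13,0,0.46],"delta_rot": [0,0,0],"fingers": 1}]'

```text
time: 14.02
tcp_pos: [0.4737, -0.2673, 0.1658]
tool_rot: [0.995, -0.1, -0.0, -0.0]
contact_force: [1.9, 0.2, 5.3]
opening: 0.006
finger_force: 2.8
```

Request:
apply_moves --motion '[{"linear": [0,0,0.03],"delta_rot": [0,0,0],"fingers": 1},{"linear": [0,0,0.03],"delta_rot": [0,0,0],"fingers": 1},{"linear": [0,0,0.03],"delta_rot": [0,0,0],"fingers": 1},{"linear": [0,0,0.03],"delta_rot": [0,0,0],"fingers": 1}]'

```text
time: 14.52
tcp_pos: [0.4736, -0.2673, 0.1629]
tool_rot: [0.995, -0.1, -0.0, -0.0]
contact_force: [1.2, 0.4, 6.5]
opening: 0.006
finger_force: 3.2
```

```bash
python3 - <<'E'
from h import *
import cv2
f=lambda a,k:cv2.resize(a,None,fx=k,fy=k,interpolation=cv2.INTER_CUBIC)
for i in range(5):
    s=imaging.snapshot("side")[:,:,::-1]; x=telemetry.state();print(x["tcp_pos"],x["contact_force"])
cv2.imwrite("pics/j.png",cv2.convertScaleAbs(f(s[230:350,250:400],5),alpha=1.6))
E
```

```text
[ 0.47355399 -0.2672873   0.16293315] [0.81740131 0.14869312 6.50262741]
[ 0.47353946 -0.26729942  0.16291107] [1.13933316 0.29647923 6.73616599]
[ 0.47353211 -0.26728472  0.16289471] [ 0.2051919  -0.31423477  6.07518965]
[ 0.47354305 -0.26730181  0.16289951] [0.72255617 0.8427411  5.52698441]
[ 0.47355061 -0.26732455  0.16292983] [1.62847651 0.41924951 6.26984353]
```

View pics/j.png

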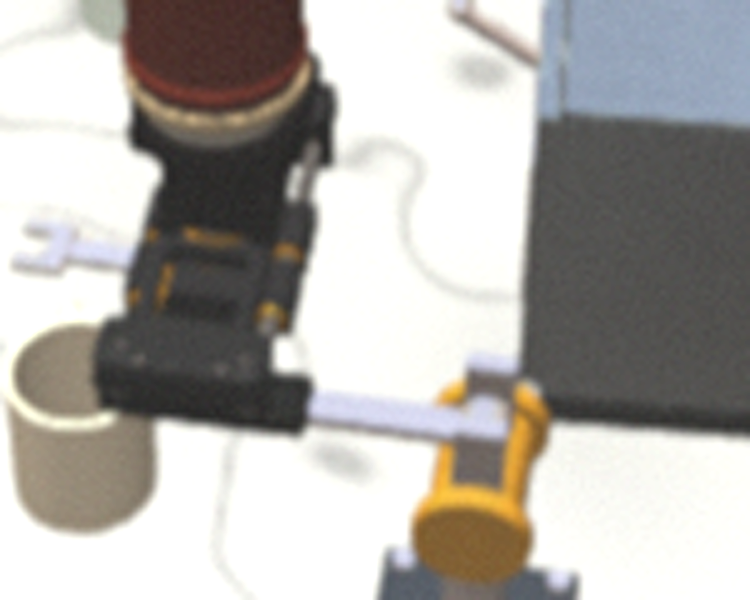

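The TCP holds z = 0.163 m with about 6.3 N, both matching a level lever. The picture shows the lever level, the door shut and the mug and wrench where they stood.

```bash
python3 -c "
from cell import r
print(r.finish_job())"
```

```text
the job is handed in; nothing more can be done
None
```

I pulled the door down to its stop, pushed it back up fully shut, and handed the job in with the arm still holding the lever level (TCP at 163 mm, about 6 N); it took about 15 s, and I did not touch the loose things.

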